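# Open the blue bayonet cover of a test-bench filter chamber

### The arm

A 6-joint arm with a two-finger parallel gripper is mounted at the origin on the work surface. World frame = base frame: x ahead of the robot, y to its left, z up, the work surface at z = 0. Lengths are in mm, angles in rad, forces in N, time in s.
With the tool pointing down it reaches from about 350 to 875 mm from the base axis. Payload 4.2 kg.
Tool frame: the origin (TCP) lies at the very end of the fingers, on their centre line; the grasp point (between the pads) lies arm.grip_depth behind it (arm.grip_depth is the distance from the TCP to the grasp point, in mm); x points along the fingers, y is the direction in which the jaws open and shut, and the axes are right-handed (so a half turn about x gives the same grasp; the last joint's range is limited). The gripper opens to 85 mm and grips with 20 to 120 N. Pads are 22 mm wide; open, the fingers measure 114 mm over their backs; the gripper's body (76 mm by 85 mm) begins 54 mm behind the grasp point. The pads swing forward as they close: fully open they stand 13 mm farther back than shut.
Start: joints at [1.575, 0.385, 0.008, 0, -1.194, -0.259], TCP at [157.501, 604.808, 231.312] pointing down, gripper open.
Joint ranges: [-3.14, 3.14], [-1.21, 2.06], [-1.07, 1.41], [-3.16, 2.05], [-2.99, -0.16], [-3.1, 3.1]. Speed limits (rad/s): [2.79, 2.79, 3.14, 3.14, 3.14, 3.14].

### API

Orientations are given as a unit quaternion [x, y, z, w].
In Python, from bench import arm, get_image, models gives the robot as it stands.
- The arm moves only by the tool arm_command, never from a script. Its argument "rows" is a list of rows, each an object of numbers: "dx", "dy", "dz": the shift along the tool's x, y, z in m; "wx", "wy", "wz": the turn, a rotation vector about the tool's x, y, z in degrees; "gripper": the closure, from -1 (fully open) to 1 (shut). A call has exactly 8 rows; each row is the pose to reach, as a shift and turn from the pose measured when the call began, along the tool's axes at that moment; what a row does not reach only later rows make up. A row lasts 1/10 s, in which the tool goes at most 50 mm and 8.59 degrees, less where a joint would pass 70% of its speed; a pose out of reach is approached as far as the arm can. A call with a gripper value outside its range is refused whole. The fingers move at their own pace and stop on an object; the grip force is fixed at half the most. Time passes only in rows, so rows that repeat a pose let the fingers close, or fill a call up. It gives the time, the measured TCP pose, the force and the opening at its end, in the units of the state.
- arm.read_state(): the state, without advancing time (a new reading comes with each control period).
- get_image(name): name is "side" or "top" or "wrist"; returns a dict with "img" (480x640x3 uint8, red, green, blue), "K" (3x3 intrinsics, pixels), "k1" (the pictures are not rectified: a ray, as slopes to the right and down, at radius r is drawn at 1 + k1 r^2 times it, then the intrinsics apply), "rvec" (rotation vector, rad) and "tvec" (3), from world to camera coordinates, as OpenCV has them; the wrist camera has in their place "T_tool_cam" (4x4, takes a point from camera to tool coordinates, whose origin is the TCP and whose axes are the tool frame's). Camera axes: x right, y down, z forward; pixel columns grow to the right and rows downward; lengths in mm; the calibration is good to about 2 mm. A picture is of the moment at which its call begins: read the wrist's pose just before it. There is no depth.
- arm.job_done(): hands the job in, once; it reports no verdict.
Trained networks look in the newest picture that a camera, given by its name, has taken for a name from the list of things; names that differ only in an ending like _2 or _b are one class to them, and where a whole thing is asked for, a point or a joint stands for the part that bears it (a point fixed in the world has none). Each returns a list of dicts, best first, with "conf" (0 to 1); they miss things now and then, are a little off and sometimes report something else, mostly with a low value. They report only what shows in the picture. A call takes as long as a camera call. They do not tell look-alikes from the thing itself.
- models.cut_out(camera, query): "mask" (480x640 bool, what is visible of it) and "extent" ([left, top, right, bottom] in pixels, round what is visible of it).
The state is a dict: "clock": time; "joints": joint angles; "joint_vel": joint speeds; "joint_efforts": joint torques, N m; "position": TCP position; "ee_rot": TCP orientation; "contact_force": force on the tool from outside, world axes, zero at the start; "wrist_torque": the same for the moment, N m; "gripper_width": finger opening in mm.
Only numpy, scipy, OpenCV 4.12 (cv2) and the standard library are available. Lean on these libraries where they do the work, as an engineer would, in place of code of your own. Each camera call takes 0.05 s, during which the arm holds its last target.

### The job

The filter under the blue cover is due for a change. Press the blue cover down against its spring, twist it a quarter turn counter-clockwise (seen from above) to free it from its lugs, lift it off and set it down flat in the shallow grey tray with its grip upwards, without dropping it. Leave the red cover locked as it is.

Things in the scene. Friction and masses are not known exactly. Their poses are not given: they have to be found in the camera images.
- cover_blue: Blue bayonet cover, 0.15 kg, locked in its chamber. Origin: centre of underside, z up, x along the grip. Round hub 63 mm across, 28 mm high; on it an upright grip bar 50 long (x), 16 wide (y), 30 mm high with a white top line: take it from above, fingers closing along y. At its foot, in line with the bar, two steel ears, 6 mm thick, 18 wide, reach 40 mm from the axis.
- chamber_blue: Its fixed grey chamber, 102 mm across, rim at 64 mm. Origin: underside centre, z up. Locked: cover's underside 52 mm above this origin, bar along this x (white rim dots) +-8 deg. A spring lifts the cover: 5 N, 11 N pressed 9 mm, bottom at 14 mm. Press 7 mm or more (9 is good), stay down while turning; at 55 to 125 deg counter-clockwise (90: bar along y, green dots) it lifts straight off.
- tray: Fixed shallow square tray, aluminium grey with a dark floor, 170 x 170 mm outside, walls 5 mm thick and 16 mm high. Origin: centre of its underside on the table; x and y along its sides. Its inner floor is 5 mm above the origin.
- cover_red: The red cover, the same shape and axes as the blue one, locked in a like chamber of its own (underside 52 mm above the table): a bystander, leave it alone.
There are look-alikes about, which are no part of the job. Of the things that look like the cover_blue, the smallest one is meant. There is more than one size of the tray; the job needs the larger.

How it is judged (in metres and radians):
On the way, in this order (a step that is already met when the one before it is completed fails the run):
1. the blue cover is pressed down in its chamber, still unturned (z of cover_blue in the frame of chamber_blue below 0.0465 m and horizontal distance between cover_blue and chamber_blue below 0.01 m and angle between the x axis of cover_blue and the x axis of chamber_blue, either way round below 0.4 rad), for 0.05 s.
2. the blue cover is turned free of the lugs while still in its chamber (z of cover_blue in the frame of chamber_blue below 0.058 m and horizontal distance between cover_blue and chamber_blue below 0.01 m and angle between the x axis of cover_blue and the x axis of chamber_blue, either way round above 0.8 rad), for 0.05 s.
At the end, for the whole second after the job is handed in: The blue cover rests flat on the tray's floor (underside within about 5 mm of the floor, tilt under 8 degrees, grip upwards), wholly inside the tray's walls, released and still (z of cover_blue in the frame of tray between 0.002 and 0.01 m and x of cover_blue in the frame of tray between -0.055 and 0.055 m and y of cover_blue in the frame of tray between -0.055 and 0.055 m and angle between cover_blue's own z axis and vertical below 0.15 rad and linear speed of cover_blue below 0.02 m/s); the robot touches nothing.
It fails at once if the blue cover is let go (dropped) with its underside more than 75 mm above the table (height (world z) of cover_blue above 0.075 m and contact force between the fingers and cover_blue below 0.05 N).
It fails at once if the red cover is shifted by more than 10 mm or freed from its lugs (distance of cover_red from where it was at the start of the episode above 0.01 m or height (world z) of cover_red above 0.0542 m).
It also fails if it takes over 50 s, if anything falls off the work surface, if the arm or the gripper's body presses on something with over 40 N, if the wrist force passes 120 N, or if a joint passes its speed limit or range.

## Working session

There is one attempt and no reset: what is moved stays moved. The work goes in short steps, Python scripts to look and compute and a tool call to move; the robot and the scene stay as the last step left them, time stands still between calls to the robot, and variables do not carry over. Pictures are saved under pics/ and viewed, and the job is handed in when it is done.

Besides the shell and the picture viewer there is one more tool, called after "Request:" as name(argument=value, ...) on one line, values as JSON. arm_command: Moves the arm, as the interface text tells. Its arguments: {"type":"object","properties":{"rows":{"type":"array"}},"required":["rows"]}

```bash
mkdir -p pics; ls; python3 - <<'E'
from bench import arm,get_image,models
import cv2,numpy as np,pickle
s=arm.read_state();print({k:np.round(v,3).tolist() for k,v in s.items()}, arm.grip_depth)
D={}
for n in ["top","side","wrist"]:
    g=get_image(n);D[n]=g
    cv2.imwrite(f"pics/{n}0.png",g["img"][:,:,::-1])
    print(n,{k:np.round(v,4).tolist() for k,v in g.items() if k!="img"})
    for q in ["cover_blue","tray","chamber_blue","cover_red"]:
        for d in models.cut_out(n,q):
            m=d["mask"];ys,xs=np.nonzero(m)
            print(n,q,round(d["conf"],2),np.round(d["extent"]).tolist(),m.sum(),xs.mean().round(1),ys.mean().round(1))
pickle.dump((s,D),open("d0.pkl","wb"))
E
```

```text
pics
{'clock': 0.0, 'joints': [1.575, 0.386, 0.007, -0.001, -1.194, -0.259], 'joint_vel': [-0.0, -0.001, 0.001, -0.002, -0.0, 0.002], 'joint_efforts': [-0.0, -39.228, 18.84, 4.186, -0.005, 0.0], 'position': [157.353, 604.254, 230.198], 'ee_rot': [-0.701, 0.091, 0.701, 0.089], 'contact_force': [0.21, -0.438, -0.193], 'wrist_torque': [-0.021, 0.03, -0.039], 'gripper_width': 85.444} 18.700000000000003
top {'K': [[470.5975, 0.0, 323.4025], [0.0, 470.5975, 236.5264], [0.0, 0.0, 1.0]], 'k1': -0.0858, 'rvec': [2.1237, -2.1705, 0.1696], 'tvec': [28.8093, 446.6569, 808.9059]}
top cover_blue 0.71 [317.0, 206.0, 357.0, 242.0] 1080 336.6 220.8
top cover_blue 0.69 [327.0, 114.0, 374.0, 177.0] 2082 350.5 143.3
top cover_blue 0.59 [239.0, 128.0, 304.0, 178.0] 2149 270.4 153.5
top tray 0.85 [130.0, 316.0, 206.0, 398.0] 5246 165.4 354.9
top tray 0.58 [129.0, 184.0, 225.0, 281.0] 8477 176.8 230.5
top chamber_blue 0.6 [304.0, 196.0, 369.0, 261.0] 2192 335.0 228.5
top cover_red 0.82 [463.0, 184.0, 500.0, 219.0] 1107 480.4 201.2
top cover_red 0.39 [306.0, 195.0, 367.0, 259.0] 2046 334.7 228.4
top cover_r
[... 220 characters left out ...]
75.4455]}
side cover_blue 0.83 [334.0, 228.0, 367.0, 263.0] 823 349.2 245.3
side cover_blue 0.76 [373.0, 190.0, 414.0, 241.0] 1530 393.2 211.2
side tray 0.8 [272.0, 149.0, 358.0, 209.0] 3541 315.6 179.0
side tray 0.64 [193.0, 167.0, 257.0, 213.0] 2118 222.1 190.2
side chamber_blue 0.79 [323.0, 233.0, 377.0, 291.0] 1771 347.6 267.1
side cover_red 0.74 [385.0, 324.0, 425.0, 364.0] 1119 404.8 345.7
wrist {'K': [[376.655, 0.0, 323.7121], [0.0, 376.655, 244.8986], [0.0, 0.0, 1.0]], 'k1': -0.0199, 'T_tool_cam': [[-0.0005, -0.3058, 0.9521, -142.3539], [1.0, 0.0003, 0.0007, 0.4966], [-0.0005, 0.9521, 0.3058, -78.266], [0.0, 0.0, 0.0, 1.0]]}
wrist tray 0.59 [535.0, 0.0, 639.0, 133.0] 10774 592.8 56.7
```

```bash
python3 - <<'E'
import cv2
a=cv2.imread("pics/top0.png");cv2.imwrite("pics/top0c.png",cv2.resize(a[90:310,220:520],None,fx=2.66,fy=2.66,interpolation=2))
E
```

```text
(no output)
```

View pics/top0.png

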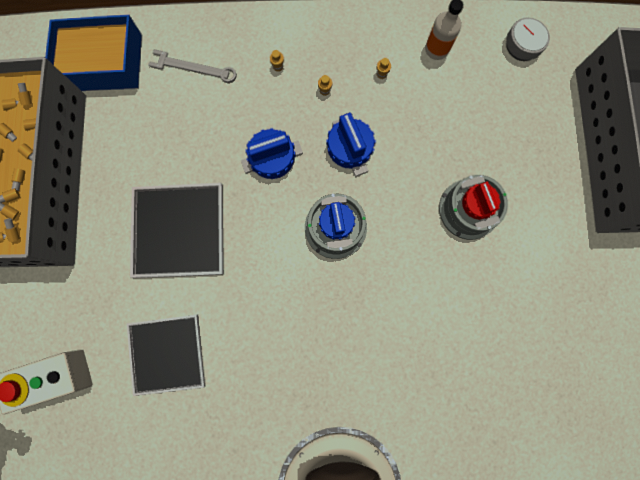

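View pics/top0c.png

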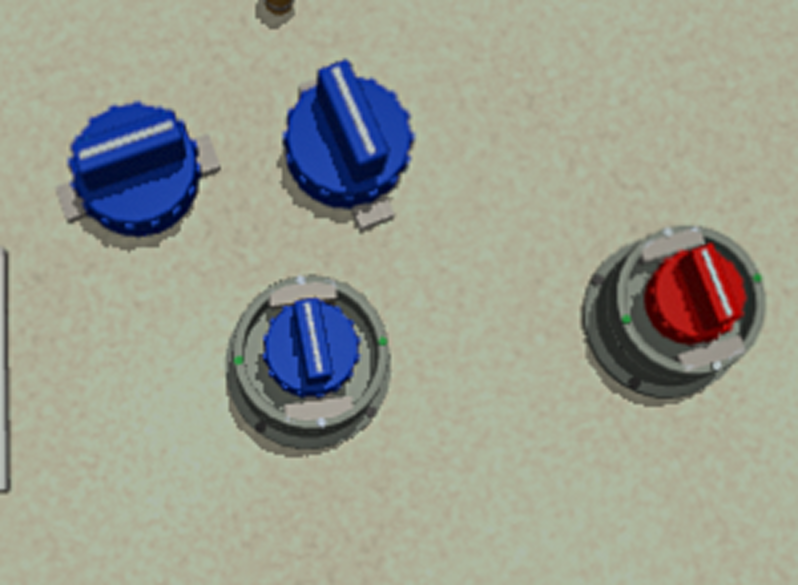

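View pics/side0.png

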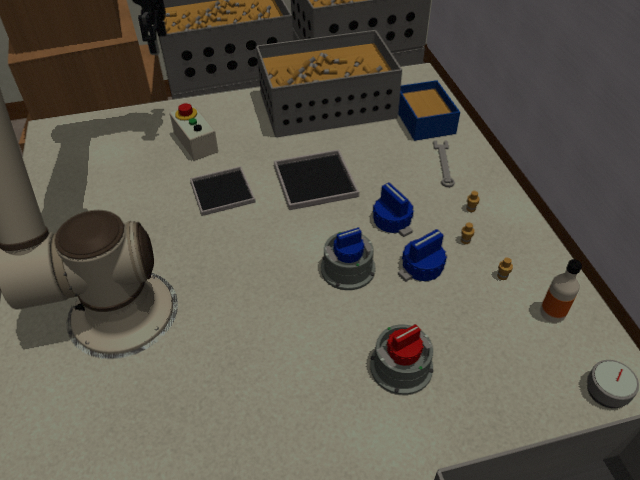

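The target is the locked blue cover, at top view (336,220), with its rim dots visible. The two larger blue ones lie loose on the table. The larger tray is at (178,230) and the red cover at (480,200).

```bash
cat > h.py <<'E'
import numpy as np,cv2
from scipy.spatial.transform import Rotation as R
def undist(g,uv):
    K=np.array(g["K"]);d=np.array([g["k1"],0,0,0,0.])
    return cv2.undistortPoints(np.array(uv,float).reshape(-1,1,2),K,d).reshape(-1,2)
def rays(g,uv,st=None):
    n=undist(g,uv);v=np.c_[n,np.ones(len(n))]
    if "rvec" in g:
        Rm=R.from_rotvec(np.array(g["rvec"]).ravel()).as_matrix();t=np.array(g["tvec"]).ravel()
        return -Rm.T@t, v@Rm
    T=np.array(g["T_tool_cam"]);Rt=R.from_quat(st["ee_rot"]).as_matrix();p=np.array(st["position"])
    return p+Rt@T[:3,3], v@(Rt@T[:3,:3]).T
def onz(g,uv,z,st=None):
    o,v=rays(g,uv,st);s=(z-o[2])/v[:,2];return o+v*s[:,None]
def tri(g1,u1,g2,u2):
    A=np.zeros((3,3));b=np.zeros(3)
    for g,u in((g1,u1),(g2,u2)):
        o,v=rays(g,[u]);v=v[0]/np.linalg.norm(v[0]);P=np.eye(3)-np.outer(v,v);A+=P;b+=P@o
    return np.linalg.solve(A,b)
E
python3 - <<'E'
import pickle;from h import *
s,D=pickle.load(open("d0.pkl","rb"));np.set_printoptions(precision=1,suppress=True)
T=D["top"];c=lambda x,y:(220+(x+.5)/2.66-.5,90+(y+.5)/2.66-.5)
w=onz(T,[c(301,281),c(321,422)],64);gr=onz(T,[c(238,360),c(382,342)],64)
print("white",w,w.mean(0),np.linalg.norm(w[0]-w[1]));print("green",gr,gr.mean(0),np.linalg.norm(gr[0]-gr[1]))
# white line
def line(g,box,z):
    im=g["img"].astype(int);x0,y0,x1,y1=box;p=im[y0:y1,x0:x1];m=(p.min(2)>110)&(p[:,:,2]>p[:,:,0]-5)
    n,l,st,ce=cv2.connectedComponentsWithStats(m.astype(np.uint8))
    i=1+np.argmax(st[1:,4]);ys,xs=np.nonzero(l==i);pts=np.c_[xs+x0,ys+y0].astype(float);print("n",len(xs))
    r=cv2.minAreaRect(pts.astype(np.float32));print(r)
    q=onz(g,pts,z);mu=q.mean(0);u=np.linalg.svd(q-mu)[2][0];return pts.mean(0),mu,u,np.degrees(np.arctan2(u[1],u[0])),np.ptp((q-mu)@u)
lt=line(T,(325,202,350,234),110);print(lt)
S=D["side"]
ls=line(S,(336,228,364,245),110);print(ls)
print("tri",tri(T,lt[0],S,ls[0]))
for d in ("top","side"):
  pass
tc=onz(T,[(133,187),(221,184),(221,274),(134,277)],16);print(tc,tc.mean(0),[np.linalg.norm(tc[i]-tc[i-1]) for i in range(4)])
sc=onz(S,[(275,161),(341,152),(357,191),(290,206)],16);print(sc,sc.mean(0),[np.linalg.norm(sc[i]-sc[i-1]) for i in range(4)])
print(onz(T,[(486,197)],110),R.from_quat(s["ee_rot"]).as_matrix())
E
```

```text
white [[515.1   1.2  64. ]
 [421.4  -9.3  64. ]] [468.2  -4.   64. ] 94.22536874413224
green [[463.2  43.6  64. ]
 [473.2 -50.6  64. ]] [468.2  -3.5  64. ] 94.69813933405877
n 54
((337.3676452636719, 216.4300079345703), (25.681137084960938, 1.9646769762039185), 79.2156982421875)
(array([337.4, 216.4]), array([468.4,  -3.8, 110. ]), array([-1. , -0.2, -0. ]), np.float64(-170.9265816079144), np.float64(42.701251910680156))
n 2
((352.5, 231.0), (1.0, 0.0), 180.0)
(array([352.5, 231. ]), array([474.8,  -3.1, 110. ]), array([ 1. , -0.3,  0. ]), np.float64(-14.706955042454037), np.float64(1.9880637502989749))
tri [471.4  -4.1 110.8]
[[551.7 375.   16. ]
 [553.  207.7  16. ]
 [385.1 205.9  16. ]
 [382.4 366.4  16. ]] [468.  288.8  16. ] [np.float64(169.43732877414888), np.float64(167.2564532628664), np.float64(167.86177145413683), np.float64(160.53732467710526)]
[[384.3 369.   16. ]
 [553.5 361.3  16. ]
 [550.5 208.8  16. ]
 [386.2 198.6  16. ]] [468.6 284.4  16. ] [np.float64(170.40049115351934), np.float64(169.4554574149254), np.float64(152.56500111764967), np.float64(164.63103349504908)]
[[ 496.5 -252.9  110. ]] [[-0.  -0.3 -1. ]
 [-0.  -1.   0.3]
 [-1.   0.  -0. ]]
```

```bash
cat >> h.py <<'E'
def rel(st,p,ang):
    """delta to TCP p with tool down and tool-y at world angle ang deg"""
    a=np.radians(ang);y=np.array([np.cos(a),np.sin(a),0]);x=np.array([0,0,-1.]);z=np.cross(x,y)
    Rg=np.c_[x,y,z];R0=R.from_quat(st["ee_rot"]).as_matrix()
    d=R0.T@(np.array(p)-np.array(st["position"]))/1000
    w=np.degrees(R.from_matrix(R0.T@Rg).as_rotvec())
    print("d",np.round(d,4).tolist(),"w",np.round(w,2).tolist())
def show(st):
    Rm=R.from_quat(st["ee_rot"]).as_matrix()
    print("t",st["clock"],"p",np.round(st["position"],1),"yang",round(np.degrees(np.arctan2(Rm[1,1],Rm[0,1])),2),"tilt",round(np.degrees(np.arccos(-Rm[2,0])),2),"F",np.round(st["contact_force"],1),"w",round(st["gripper_width"],1),"j",np.round(st["joints"],2))
E
python3 - <<'E'
from h import *;from bench import arm
s=arm.read_state();show(s)
rel(s,(385,-4,250),99);rel(s,(468.3,-3.8,250),-168)
E
```

```text
t 0.75 p [157.5 604.8 231.3] yang -104.6 tilt 0.0 F [-1.   0.4 -0.1] w 85.2 j [ 1.57  0.38  0.01 -0.   -1.19 -0.26]
d [-0.0187, 0.5318, -0.3736] w [156.4, 0.0, -0.0]
d [-0.0187, 0.5106, -0.4542] w [63.4, 0.0, 0.0]
```

Request:
arm_command(rows=[{"dx": -0.019, "dy": 0.02, "dz": -0.018, "wx": 6}, {"dx": -0.019, "dy": 0.05, "dz": -0.045, "wx": 14}, {"dx": -0.019, "dy": 0.08, "dz": -0.071, "wx": 22}, {"dx": -0.019, "dy": 0.11, "dz": -0.098, "wx": 30}, {"dx": -0.019, "dy": 0.14, "dz": -0.125, "wx": 38}, {"dx": -0.019, "dy": 0.17, "dz": -0.151, "wx": 46}, {"dx": -0.019, "dy": 0.2, "dz": -0.178, "wx": 54}, {"dx": -0.019, "dy": 0.23, "dz": -0.205, "wx": 60}])

```text
validation failed for argument at $.ro...
```

```bash
python3 - <<'E'
from h import *;from bench import arm
s=arm.read_state();show(s)
rel(s,(430,-4,250),140)
E
```

```text
t 0.75 p [157.5 604.8 231.3] yang -104.6 tilt 0.0 F [-1.   0.4 -0.1] w 85.2 j [ 1.57  0.38  0.01 -0.   -1.19 -0.26]
d [-0.0187, 0.5205, -0.4172] w [115.4, 0.0, -0.0]
```

All fields are probably required, so I'll resend the call with every key.

Request:
arm_command(rows=[{"dx": -0.019, "dy": 0.02, "dz": -0.018, "wx": 6, "wy": 0, "wz": 0, "gripper": -1}, {"dx": -0.019, "dy": 0.05, "dz": -0.045, "wx": 14, "wy": 0, "wz": 0, "gripper": -1}, {"dx": -0.019, "dy": 0.08, "dz": -0.071, "wx": 22, "wy": 0, "wz": 0, "gripper": -1}, {"dx": -0.019, "dy": 0.11, "dz": -0.098, "wx": 30, "wy": 0, "wz": 0, "gripper": -1}, {"dx": -0.019, "dy": 0.14, "dz": -0.125, "wx": 38, "wy": 0, "wz": 0, "gripper": -1}, {"dx": -0.019, "dy": 0.17, "dz": -0.151, "wx": 46, "wy": 0, "wz": 0, "gripper": -1}, {"dx": -0.019, "dy": 0.2, "dz": -0.178, "wx": 54, "wy": 0, "wz": 0, "gripper": -1}, {"dx": -0.019, "dy": 0.23, "dz": -0.205, "wx": 60, "wy": 0, "wz": 0, "gripper": -1}])

```text
clock: 1.55
position: [298.4, 329.1, 250.7]
ee_rot: [-0.562, 0.429, 0.562, 0.43]
contact_force: [1.8, 0.1, -0.3]
gripper_width: 85.1
```

```bash
python3 - <<'E'
from h import *;from bench import arm
s=arm.read_state();show(s)
rel(s,(430,-4,250),140)
E
```

```text
t 1.55 p [298.4 329.1 250.7] yang -164.85 tilt 0.06 F [ 1.8  0.1 -0.3] w 85.1 j [ 1.2   0.05 -0.38  0.   -1.14 -0.94]
d [0.0004, -0.04, -0.3559] w [55.15, 0.06, 0.02]
```

Request:
arm_command(rows=[{"dx": 0, "dy": -0.005, "dz": -0.045, "wx": 7, "wy": 0, "wz": 0, "gripper": -1}, {"dx": 0, "dy": -0.01, "dz": -0.09, "wx": 15, "wy": 0, "wz": 0, "gripper": -1}, {"dx": 0, "dy": -0.015, "dz": -0.135, "wx": 23, "wy": 0, "wz": 0, "gripper": -1}, {"dx": 0, "dy": -0.02, "dz": -0.18, "wx": 31, "wy": 0, "wz": 0, "gripper": -1}, {"dx": 0, "dy": -0.025, "dz": -0.225, "wx": 39, "wy": 0, "wz": 0, "gripper": -1}, {"dx": 0, "dy": -0.03, "dz": -0.27, "wx": 47, "wy": 0, "wz": 0, "gripper": -1}, {"dx": 0, "dy": -0.035, "dz": -0.315, "wx": 55, "wy": 0, "wz": 0, "gripper": -1}, {"dx": 0, "dy": -0.04, "dz": -0.356, "wx": 63, "wy": 0, "wz": 0, "gripper": -1}])

```text
clock: 2.35
position: [430.4, -6.1, 250.9]
ee_rot: [-0.252, 0.66, 0.252, 0.661]
contact_force: [1.1, 0.5, 1.0]
gripper_width: 85.1
```

```bash
python3 - <<'E'
from h import *;from bench import arm
s=arm.read_state();show(s)
rel(s,(440,-4,250),98)
E
```

```text
t 2.35 p [430.4  -6.1 250.9] yang 131.8 tilt 0.12 F [1.1 0.5 1. ] w 85.1 j [ 0.37  0.03 -0.4  -0.   -1.14 -1.21]
d [0.0009, -0.0048, 0.0086] w [33.8, 0.12, -0.02]
```

Request:
arm_command(rows=[{"dx": 0, "dy": -0.005, "dz": 0.009, "wx": 7, "wy": 0, "wz": 0, "gripper": -1}, {"dx": 0, "dy": -0.005, "dz": 0.009, "wx": 15, "wy": 0, "wz": 0, "gripper": -1}, {"dx": 0, "dy": -0.005, "dz": 0.009, "wx": 23, "wy": 0, "wz": 0, "gripper": -1}, {"dx": 0, "dy": -0.005, "dz": 0.009, "wx": 30, "wy": 0, "wz": 0, "gripper": -1}, {"dx": 0, "dy": -0.005, "dz": 0.009, "wx": 33.8, "wy": 0, "wz": 0, "gripper": -1}, {"dx": 0, "dy": -0.005, "dz": 0.009, "wx": 33.8, "wy": 0.1, "wz": 0, "gripper": -1}, {"dx": 0, "dy": -0.005, "dz": 0.009, "wx": 33.8, "wy": 0.1, "wz": 0, "gripper": -1}, {"dx": 0, "dy": -0.005, "dz": 0.009, "wx": 33.8, "wy": 0.1, "wz": 0, "gripper": -1}])

```text
clock: 3.15
position: [440.4, -3.8, 251.0]
ee_rot: [-0.05, 0.705, 0.05, 0.705]
contact_force: [-0.1, 0.0, 0.1]
gripper_width: 85.7
```

```bash
python3 - <<'E'
from h import *;from bench import arm,get_image
import pickle
s=arm.read_state();show(s)
g=get_image("wrist");pickle.dump((s,g),open("w1.pkl","wb"));cv2.imwrite("pics/w1.png",g["img"][:,:,::-1])
E
```

```text
t 3.15 p [440.4  -3.8 251. ] yang 98.07 tilt 0.03 F [-0.1  0.   0.1] w 85.7 j [ 0.36  0.05 -0.38 -0.   -1.14 -1.79]
```

View pics/w1.png

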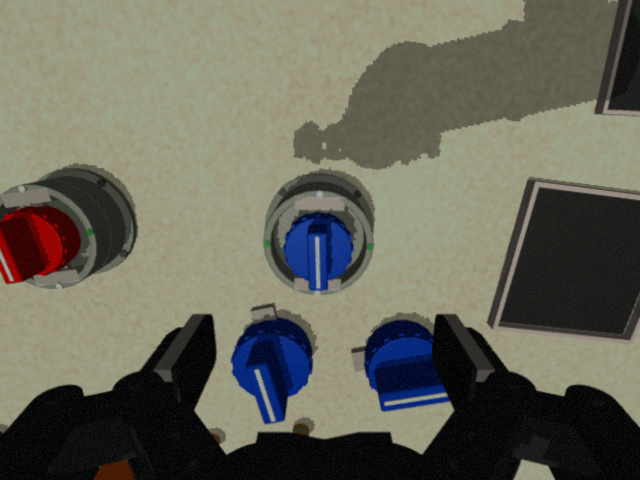

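The wrist view shows the target's white line from (318,236) to (318,289). The white rim dots are at (319,195) and (317,293), the green ones at (266,244) and (370,246).

```bash
python3 - <<'E'
import pickle;from h import *
s,g=pickle.load(open("w1.pkl","rb"));np.set_printoptions(precision=1,suppress=True)
im=g["img"].astype(int)[230:294,306:330];m=(im.min(2)>110)
n,l,st,ce=cv2.connectedComponentsWithStats(m.astype(np.uint8));print(st.tolist())
i=1+np.argmax(st[1:,4]*(st[1:,3]>25));ys,xs=np.nonzero(l==i);q=onz(g,np.c_[xs+306,ys+230],110,s);mu=q.mean(0);u=np.linalg.svd(q-mu)[2][0];pr=(q-mu)@u
print(mu,mu+u*(pr.max()+pr.min())/2,np.degrees(np.arctan2(u[1],u[0])),np.ptp(pr))
w=onz(g,[(319,195),(317,293)],64,s);k=onz(g,[(266,244),(370,246)],64,s);print(w,w.mean(0),k,k.mean(0))
rel(s,(469,-3.8,130),98.5)
E
```

```text
[[0, 0, 24, 64, 1307], [9, 7, 5, 51, 176], [0, 51, 2, 10, 19], [22, 51, 2, 10, 14], [8, 61, 7, 3, 20]]
[467.6  -5.7 110. ] [468.2  -5.6 110. ] 9.48580294081999 42.79190601992107
[[422.2 -11.1  64. ]
 [516.1  -0.   64. ]] [469.1  -5.5  64. ] [[473.9 -53.   64. ]
 [462.4  41.8  64. ]] [468.1  -5.6  64. ]
d [0.121, -0.0041, 0.0283] w [-0.43, 0.02, -0.03]
```

```bash
python3 - <<'E'
from h import *;from bench import arm
s=arm.read_state();show(s)
rel(s,(468.4,-5,84),99.3)
E
```

```text
t 3.2 p [440.4  -3.8 251. ] yang 98.05 tilt 0.03 F [ 0.3 -0.3  0.5] w 85.3 j [ 0.36  0.05 -0.38 -0.   -1.14 -1.79]
d [0.167, -0.0052, 0.0275] w [-1.25, 0.02, -0.03]
```

Request:
arm_command(rows=[{"dx": 0.03, "dy": -0.005, "dz": 0.0275, "wx": -1.25, "wy": 0, "wz": 0, "gripper": -1}, {"dx": 0.06, "dy": -0.005, "dz": 0.0275, "wx": -1.25, "wy": 0, "wz": 0, "gripper": -1}, {"dx": 0.09, "dy": -0.005, "dz": 0.0275, "wx": -1.25, "wy": 0, "wz": 0, "gripper": -1}, {"dx": 0.12, "dy": -0.005, "dz": 0.0275, "wx": -1.25, "wy": 0, "wz": 0, "gripper": -1}, {"dx": 0.145, "dy": -0.005, "dz": 0.0275, "wx": -1.25, "wy": 0, "wz": 0, "gripper": -1}, {"dx": 0.16, "dy": -0.005, "dz": 0.0275, "wx": -1.25, "wy": 0, "wz": 0, "gripper": -1}, {"dx": 0.167, "dy": -0.005, "dz": 0.0275, "wx": -1.25, "wy": 0, "wz": 0, "gripper": -1}, {"dx": 0.167, "dy": -0.005, "dz": 0.0275, "wx": -1.25, "wy": 0, "wz": 0, "gripper": -1}])

```text
clock: 4.0
position: [468.1, -4.9, 83.4]
ee_rot: [-0.057, 0.705, 0.057, 0.704]
contact_force: [-0.1, -0.1, 0.2]
gripper_width: 85.8
```

```bash
python3 - <<'E'
from h import *;from bench import arm,get_image
s=arm.read_state();show(s)
g=get_image("wrist");cv2.imwrite("pics/w2.png",g["img"][:,:,::-1])
E
```

```text
t 4.0 p [468.1  -4.9  83.4] yang 99.32 tilt 0.08 F [-0.1 -0.1  0.2] w 85.8 j [ 0.34  0.3  -0.56 -0.   -0.71 -1.75]
```

View pics/w2.png

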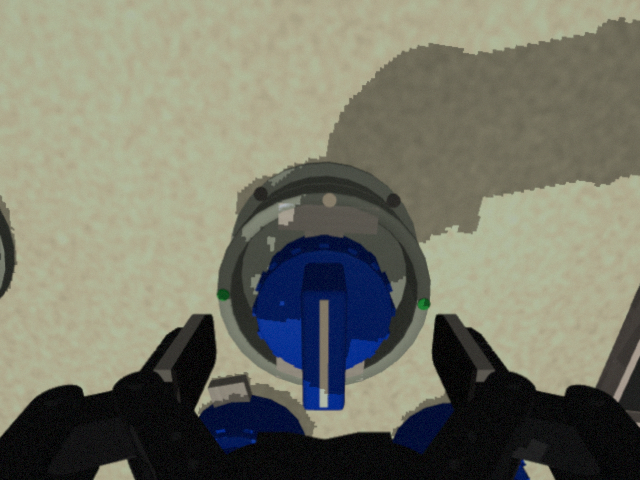

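The bar sits centred between the open fingers (line at column 324, fingers at 212 and 436). Next I close the gripper.

Request:
arm_command(rows=[{"dx": 0, "dy": 0, "dz": 0, "wx": 0, "wy": 0, "wz": 0, "gripper": 1}, {"dx": 0, "dy": 0, "dz": 0, "wx": 0, "wy": 0, "wz": 0, "gripper": 1}, {"dx": 0, "dy": 0, "dz": 0, "wx": 0, "wy": 0, "wz": 0, "gripper": 1}, {"dx": 0, "dy": 0, "dz": 0, "wx": 0, "wy": 0, "wz": 0, "gripper": 1}, {"dx": 0, "dy": 0, "dz": 0, "wx": 0, "wy": 0, "wz": 0, "gripper": 1}, {"dx": 0, "dy": 0, "dz": 0, "wx": 0, "wy": 0, "wz": 0, "gripper": 1}, {"dx": 0, "dy": 0, "dz": 0, "wx": 0, "wy": 0, "wz": 0, "gripper": 1}, {"dx": 0, "dy": 0, "dz": 0, "wx": 0, "wy": 0, "wz": 0, "gripper": 1}])

```text
clock: 4.85
position: [468.9, -4.8, 84.4]
ee_rot: [-0.057, 0.704, 0.058, 0.705]
contact_force: [-0.9, -0.8, 3.3]
gripper_width: 15.0
```

```bash
python3 - <<'E'
from h import *;from bench import arm
s=arm.read_state();show(s);print(np.round(s["wrist_torque"],2))
E
```

```text
t 4.85 p [468.9  -4.8  84.4] yang 99.34 tilt 0.05 F [-0.9 -0.8  3.3] w 15.0 j [ 0.34  0.3  -0.56 -0.   -0.71 -1.75]
[-0.13  0.1   0.05]
```

Request:
arm_command(rows=[{"dx": 0.003, "dy": 0, "dz": 0, "wx": 0, "wy": 0, "wz": 0, "gripper": 1}, {"dx": 0.006, "dy": 0, "dz": 0, "wx": 0, "wy": 0, "wz": 0, "gripper": 1}, {"dx": 0.0095, "dy": 0, "dz": 0, "wx": 0, "wy": 0, "wz": 0, "gripper": 1}, {"dx": 0.0095, "dy": 0, "dz": 0, "wx": 0, "wy": 0, "wz": 0, "gripper": 1}, {"dx": 0.0095, "dy": 0, "dz": 0, "wx": 0, "wy": 0, "wz": 0, "gripper": 1}, {"dx": 0.0095, "dy": 0, "dz": 0, "wx": 0, "wy": 0, "wz": 0, "gripper": 1}, {"dx": 0.0095, "dy": 0, "dz": 0, "wx": 0, "wy": 0, "wz": 0, "gripper": 1}, {"dx": 0.0095, "dy": 0, "dz": 0, "wx": 0, "wy": 0, "wz": 0, "gripper": 1}])

```text
clock: 5.65
position: [468.9, -4.8, 75.5]
ee_rot: [-0.058, 0.704, 0.058, 0.705]
contact_force: [-3.5, -1.0, 9.4]
gripper_width: 14.7
```

```bash
python3 - <<'E'
from h import *;from bench import arm,get_image
s=arm.read_state();show(s);print(np.round(s["wrist_torque"],2))
g=get_image("wrist");cv2.imwrite("pics/w3.png",g["img"][:,:,::-1])
E
```

```text
t 5.65 p [468.9  -4.8  75.5] yang 99.36 tilt 0.05 F [-3.5 -1.   9.4] w 14.7 j [ 0.34  0.31 -0.57  0.   -0.69 -1.75]
[ 0.11  0.81 -0.01]
```

View pics/w3.png

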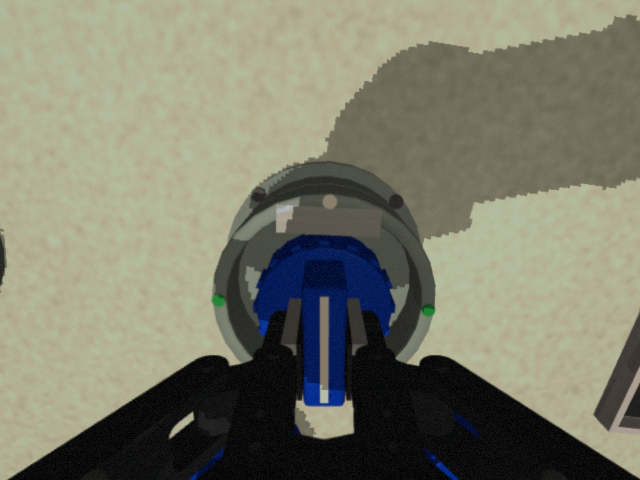

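Request:
arm_command(rows=[{"dx": 0.0015, "dy": 0, "dz": 0, "wx": 0, "wy": 0, "wz": 0, "gripper": 1}, {"dx": 0.0015, "dy": 0, "dz": 0, "wx": 0, "wy": 0, "wz": 0, "gripper": 1}, {"dx": 0.0015, "dy": 0, "dz": 0, "wx": 0, "wy": 0, "wz": 0, "gripper": 1}, {"dx": 0.0015, "dy": 0, "dz": 0, "wx": 0, "wy": 0, "wz": 0, "gripper": 1}, {"dx": 0.0015, "dy": 0, "dz": 0, "wx": 0, "wy": 0, "wz": 0, "gripper": 1}, {"dx": 0.0015, "dy": 0, "dz": 0, "wx": 0, "wy": 0, "wz": 0, "gripper": 1}, {"dx": 0.0015, "dy": 0, "dz": 0, "wx": 0, "wy": 0, "wz": 0, "gripper": 1}, {"dx": 0.0015, "dy": 0, "dz": 0, "wx": 0, "wy": 0, "wz": 0, "gripper": 1}])

```text
clock: 6.5
position: [469.0, -4.8, 74.6]
ee_rot: [-0.058, 0.704, 0.058, 0.705]
contact_force: [-2.9, 0.9, 9.4]
gripper_width: 14.7
```

```bash
python3 - <<'E'
from h import *;from bench import arm
for i in range(3):
  s=arm.read_state();show(s);print(np.round(s["wrist_torque"],2))
E
```

```text
t 6.5 p [469.   -4.8  74.6] yang 99.38 tilt 0.05 F [-2.9  0.9  9.4] w 14.7 j [ 0.34  0.31 -0.57  0.   -0.69 -1.75]
[ 0.11  0.96 -0.05]
t 6.5 p [469.   -4.8  74.6] yang 99.38 tilt 0.05 F [-2.9  0.9  9.4] w 14.7 j [ 0.34  0.31 -0.57  0.   -0.69 -1.75]
[ 0.11  0.96 -0.05]
t 6.5 p [469.   -4.8  74.6] yang 99.38 tilt 0.05 F [-2.9  0.9  9.4] w 14.7 j [ 0.34  0.31 -0.57  0.   -0.69 -1.75]
[ 0.11  0.96 -0.05]
```

Request:
arm_command(rows=[{"dx": 0.0005, "dy": 0, "dz": 0, "wx": -5, "wy": 0, "wz": 0, "gripper": 1}, {"dx": 0.0005, "dy": 0, "dz": 0, "wx": -11, "wy": 0, "wz": 0, "gripper": 1}, {"dx": 0.0005, "dy": 0, "dz": 0, "wx": -17, "wy": 0, "wz": 0, "gripper": 1}, {"dx": 0.0005, "dy": 0, "dz": 0, "wx": -23, "wy": 0, "wz": 0, "gripper": 1}, {"dx": 0.0005, "dy": 0, "dz": 0, "wx": -29, "wy": 0, "wz": 0, "gripper": 1}, {"dx": 0.0005, "dy": 0, "dz": 0, "wx": -35, "wy": 0, "wz": 0, "gripper": 1}, {"dx": 0.0005, "dy": 0, "dz": 0, "wx": -40, "wy": 0, "wz": 0, "gripper": 1}, {"dx": 0.0005, "dy": 0, "dz": 0, "wx": -45, "wy": 0, "wz": 0, "gripper": 1}])

```text
clock: 7.3
position: [470.8, -4.2, 75.3]
ee_rot: [-0.325, 0.627, 0.324, 0.63]
contact_force: [-0.5, 0.9, 9.2]
gripper_width: 15.0
```

```bash
python3 - <<'E'
from h import *;from bench import arm,get_image
s=arm.read_state();show(s);print(np.round(s["wrist_torque"],2))
rel(s,(469,-4.8,74.3),187)
g=get_image("wrist");cv2.imwrite("pics/w4.png",g["img"][:,:,::-1])
E
```

```text
t 7.3 p [470.8  -4.2  75.3] yang 144.63 tilt 0.3 F [-0.5  0.9  9.2] w 15.0 j [ 0.34  0.31 -0.57  0.   -0.68 -0.96]
[ 0.36  0.24 -0.06]
d [0.001, 0.0011, -0.0016] w [-42.37, 0.12, 0.28]
```

View pics/w4.png

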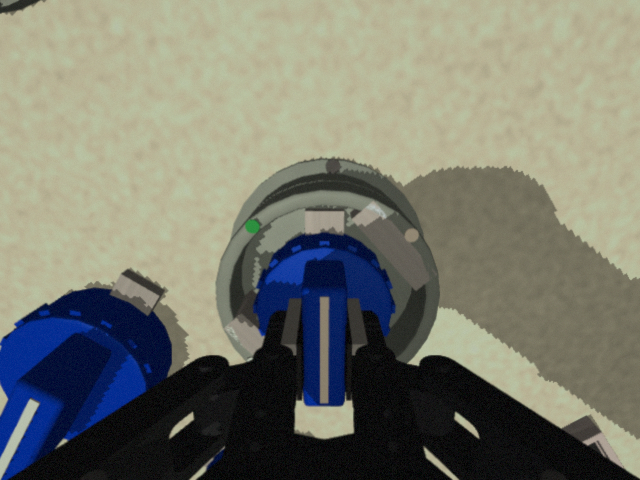

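The cover turns with the gripper. Its steel ear at (325,222) has come out from under the lug at (392,245). I carry on to 90 degrees.

Request:
arm_command(rows=[{"dx": 0.001, "dy": 0.001, "dz": -0.0015, "wx": -6, "wy": 0, "wz": 0.2, "gripper": 1}, {"dx": 0.001, "dy": 0.001, "dz": -0.0015, "wx": -12, "wy": 0, "wz": 0.2, "gripper": 1}, {"dx": 0.001, "dy": 0.001, "dz": -0.0015, "wx": -18, "wy": 0, "wz": 0.2, "gripper": 1}, {"dx": 0.001, "dy": 0.001, "dz": -0.0015, "wx": -24, "wy": 0, "wz": 0.2, "gripper": 1}, {"dx": 0.001, "dy": 0.001, "dz": -0.0015, "wx": -30, "wy": 0, "wz": 0.2, "gripper": 1}, {"dx": 0.001, "dy": 0.001, "dz": -0.0015, "wx": -36, "wy": 0, "wz": 0.2, "gripper": 1}, {"dx": 0.001, "dy": 0.001, "dz": -0.0015, "wx": -42, "wy": 0, "wz": 0.2, "gripper": 1}, {"dx": 0.001, "dy": 0.001, "dz": -0.0015, "wx": -42, "wy": 0, "wz": 0.2, "gripper": 1}])

```text
clock: 8.15
position: [470.9, -4.2, 75.4]
ee_rot: [0.53, -0.467, -0.528, -0.471]
contact_force: [-1.2, 1.2, 10.1]
gripper_width: 15.1
```

```bash
python3 - <<'E'
from h import *;from bench import arm,get_image
s=arm.read_state();show(s);print(np.round(s["wrist_torque"],2))
rel(s,(469,-4.8,150),187)
g=get_image("wrist");cv2.imwrite("pics/w5.png",g["img"][:,:,::-1])
E
```

```text
t 8.15 p [470.9  -4.2  75.4] yang -173.04 tilt 0.35 F [-1.2  1.2 10.1] w 15.1 j [ 0.34  0.31 -0.57 -0.   -0.68 -0.22]
[ 0.27  0.22 -0.01]
d [-0.0746, 0.0016, -0.0002] w [-0.04, 0.09, 0.34]
```

View pics/w5.png

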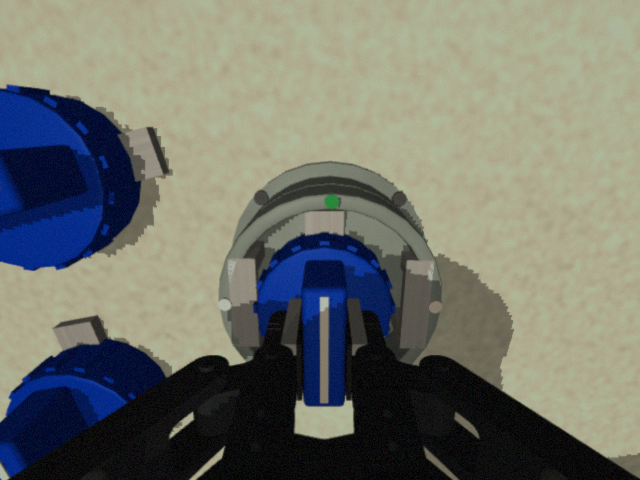

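The cover is at 90 degrees, with its ear in line with the green dot (332,201) and both lugs clear. I lift it straight up.

Request:
arm_command(rows=[{"dx": -0.005, "dy": 0, "dz": 0, "wx": 0, "wy": 0, "wz": 0.3, "gripper": 1}, {"dx": -0.013, "dy": 0, "dz": 0, "wx": 0, "wy": 0, "wz": 0.3, "gripper": 1}, {"dx": -0.022, "dy": 0, "dz": 0, "wx": 0, "wy": 0, "wz": 0.3, "gripper": 1}, {"dx": -0.032, "dy": 0, "dz": 0, "wx": 0, "wy": 0, "wz": 0.3, "gripper": 1}, {"dx": -0.042, "dy": 0, "dz": 0, "wx": 0, "wy": 0, "wz": 0.3, "gripper": 1}, {"dx": -0.052, "dy": 0, "dz": 0, "wx": 0, "wy": 0, "wz": 0.3, "gripper": 1}, {"dx": -0.06, "dy": 0, "dz": 0, "wx": 0, "wy": 0, "wz": 0.3, "gripper": 1}, {"dx": -0.065, "dy": 0, "dz": 0, "wx": 0, "wy": 0, "wz": 0.3, "gripper": 1}])

```text
clock: 9.0
position: [470.9, -4.3, 141.4]
ee_rot: [-0.529, 0.468, 0.529, 0.47]
contact_force: [-0.1, -0.4, -2.0]
gripper_width: 15.0
```

```bash
python3 - <<'E'
from h import *;from bench import arm,get_image
s=arm.read_state();show(s);print(np.round(s["wrist_torque"],2))
rel(s,(468.5,287.5,142),187)
g=get_image("side");cv2.imwrite("pics/s6.png",cv2.resize(g["img"][100:320,200:500,::-1],None,fx=2.6,fy=2.6))
E
```

```text
t 9.0 p [470.9  -4.3 141.4] yang -173.12 tilt 0.15 F [-0.1 -0.4 -2. ] w 15.0 j [ 0.34  0.22 -0.49 -0.   -0.86 -0.22]
[ 0.03 -0.01 -0.  ]
d [-0.0001, -0.0326, 0.29] w [-0.12, 0.1, 0.11]
```

View pics/s6.png

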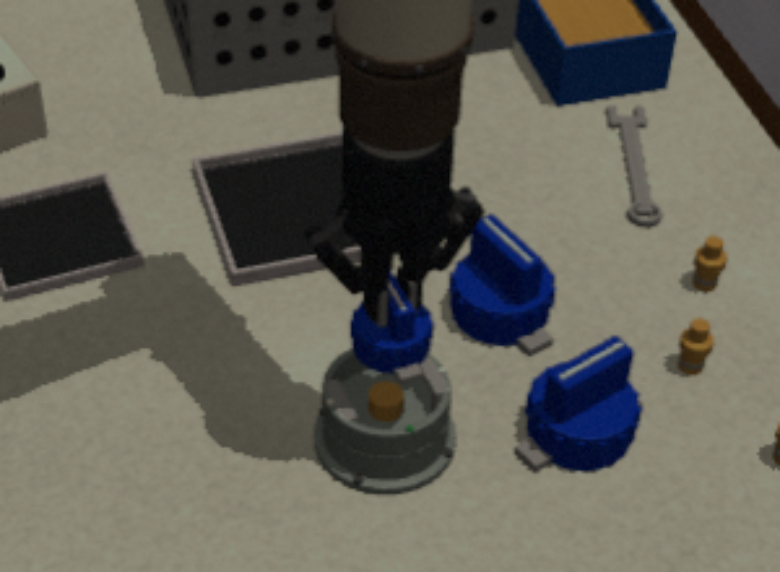

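Request:
arm_command(rows=[{"dx": 0, "dy": -0.002, "dz": 0.02, "wx": 0, "wy": 0, "wz": 0, "gripper": 1}, {"dx": 0, "dy": -0.006, "dz": 0.06, "wx": 0, "wy": 0, "wz": 0, "gripper": 1}, {"dx": 0, "dy": -0.012, "dz": 0.1, "wx": 0, "wy": 0, "wz": 0, "gripper": 1}, {"dx": 0, "dy": -0.016, "dz": 0.145, "wx": 0, "wy": 0, "wz": 0, "gripper": 1}, {"dx": 0, "dy": -0.021, "dz": 0.19, "wx": 0, "wy": 0, "wz": 0, "gripper": 1}, {"dx": 0, "dy": -0.026, "dz": 0.235, "wx": 0, "wy": 0, "wz": 0, "gripper": 1}, {"dx": 0, "dy": -0.031, "dz": 0.27, "wx": 0, "wy": 0.1, "wz": 0.1, "gripper": 1}, {"dx": 0, "dy": -0.0325, "dz": 0.29, "wx": 0, "wy": 0.1, "wz": 0.1, "gripper": 1}])

```text
clock: 9.85
position: [468.6, 290.3, 142.1]
ee_rot: [0.53, -0.468, -0.529, -0.469]
contact_force: [0.2, -0.6, -1.8]
gripper_width: 15.1
```

```bash
python3 - <<'E'
from h import *;from bench import arm,get_image
s=arm.read_state();show(s);print(np.round(s["wrist_torque"],2))
rel(s,(468.5,287,50),187)
g=get_image("wrist");cv2.imwrite("pics/w7.png",g["img"][:,:,::-1])
np.set_printoptions(precision=1,suppress=True)
E
```

```text
t 9.85 p [468.6 290.3 142.1] yang -172.98 tilt 0.08 F [ 0.2 -0.6 -1.8] w 15.1 j [ 0.85  0.34 -0.3   0.   -0.93 -0.73]
[-0.09 -0.03 -0.04]
d [0.0921, 0.0006, -0.0033] w [0.02, 0.01, 0.08]
```

View pics/w7.png

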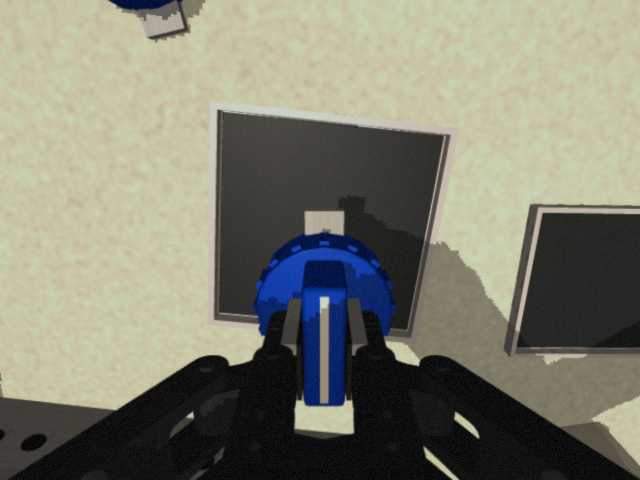

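```bash
python3 - <<'E'
from h import *;from bench import arm,get_image
np.set_printoptions(precision=1,suppress=True)
s=arm.read_state();g=get_image("wrist")
c=onz(g,[(210,103),(457,128),(411,341),(209,325)],16,s);print(c,c.mean(0))
rel(s,(468.5,288,44),187)
E
```

```text
[[556.  209.7  16. ]
 [388.1 204.8  16. ]
 [387.  372.3  16. ]
 [551.3 378.2  16. ]] [470.6 291.2  16. ]
d [0.098, 0.0012, -0.004] w [0.09, 0.06, 0.14]
```

The three tray-centre estimates agree to within 7 mm, about (469,288), and the tool is already over that point. I descend to TCP z 44.

Request:
arm_command(rows=[{"dx": 0.012, "dy": 0, "dz": 0, "wx": 0, "wy": 0, "wz": 0.1, "gripper": 1}, {"dx": 0.027, "dy": 0, "dz": 0, "wx": 0, "wy": 0, "wz": 0.1, "gripper": 1}, {"dx": 0.042, "dy": 0, "dz": 0, "wx": 0, "wy": 0, "wz": 0.1, "gripper": 1}, {"dx": 0.057, "dy": 0, "dz": 0, "wx": 0, "wy": 0, "wz": 0.1, "gripper": 1}, {"dx": 0.072, "dy": 0, "dz": 0, "wx": 0, "wy": 0, "wz": 0.1, "gripper": 1}, {"dx": 0.086, "dy": 0, "dz": 0, "wx": 0, "wy": 0, "wz": 0.1, "gripper": 1}, {"dx": 0.094, "dy": 0, "dz": 0, "wx": 0, "wy": 0, "wz": 0.1, "gripper": 1}, {"dx": 0.098, "dy": 0, "dz": 0, "wx": 0, "wy": 0, "wz": 0.1, "gripper": 1}])

```text
clock: 10.75
position: [468.2, 288.1, 42.6]
ee_rot: [-0.529, 0.47, 0.53, 0.468]
contact_force: [-0.2, 0.4, -1.8]
gripper_width: 14.9
```

Request:
arm_command(rows=[{"dx": 0.001, "dy": 0, "dz": 0, "wx": 0, "wy": 0, "wz": 0, "gripper": 1}, {"dx": 0.002, "dy": 0, "dz": 0, "wx": 0, "wy": 0, "wz": 0, "gripper": 1}, {"dx": 0.003, "dy": 0, "dz": 0, "wx": 0, "wy": 0, "wz": 0, "gripper": 1}, {"dx": 0.004, "dy": 0, "dz": 0, "wx": 0, "wy": 0, "wz": 0, "gripper": 1}, {"dx": 0.0045, "dy": 0, "dz": 0, "wx": 0, "wy": 0, "wz": 0, "gripper": 1}, {"dx": 0.005, "dy": 0, "dz": 0, "wx": 0, "wy": 0, "wz": 0, "gripper": 1}, {"dx": 0.005, "dy": 0, "dz": 0, "wx": 0, "wy": 0, "wz": 0, "gripper": 1}, {"dx": 0.005, "dy": 0, "dz": 0, "wx": 0, "wy": 0, "wz": 0, "gripper": 1}])

```text
clock: 11.55
position: [468.2, 288.2, 37.7]
ee_rot: [-0.529, 0.47, 0.53, 0.468]
contact_force: [-0.9, -0.4, -1.5]
gripper_width: 15.0
```

```bash
python3 - <<'E'
from h import *;from bench import arm,get_image
s=arm.read_state();show(s);print(np.round(s["wrist_torque"],2))
E
```

```text
t 11.55 p [468.2 288.2  37.7] yang -173.03 tilt 0.18 F [-0.9 -0.4 -1.5] w 15.0 j [ 0.85  0.48 -0.41 -0.   -0.69 -0.72]
[-0.   -0.03 -0.02]
```

No contact yet, so I keep going down slowly.

Request:
arm_command(rows=[{"dx": 0.0003, "dy": 0, "dz": 0, "wx": 0, "wy": 0, "wz": 0, "gripper": 1}, {"dx": 0.0006, "dy": 0, "dz": 0, "wx": 0, "wy": 0, "wz": 0, "gripper": 1}, {"dx": 0.0009, "dy": 0, "dz": 0, "wx": 0, "wy": 0, "wz": 0, "gripper": 1}, {"dx": 0.0012, "dy": 0, "dz": 0, "wx": 0, "wy": 0, "wz": 0, "gripper": 1}, {"dx": 0.0015, "dy": 0, "dz": 0, "wx": 0, "wy": 0, "wz": 0, "gripper": 1}, {"dx": 0.0015, "dy": 0, "dz": 0, "wx": 0, "wy": 0, "wz": 0, "gripper": 1}, {"dx": 0.0015, "dy": 0, "dz": 0, "wx": 0, "wy": 0, "wz": 0, "gripper": 1}, {"dx": 0.0015, "dy": 0, "dz": 0, "wx": 0, "wy": 0, "wz": 0, "gripper": 1}])

```text
clock: 12.35
position: [468.2, 288.2, 37.4]
ee_rot: [-0.529, 0.47, 0.53, 0.468]
contact_force: [-3.5, -1.7, 8.0]
gripper_width: 14.8
```

```bash
python3 - <<'E'
from h import *;from bench import arm,get_image
s=arm.read_state();show(s);print(np.round(s["wrist_torque"],2))
g=get_image("wrist");cv2.imwrite("pics/w8.png",g["img"][:,:,::-1])
E
```

```text
t 12.35 p [468.2 288.2  37.4] yang -173.01 tilt 0.16 F [-3.5 -1.7  8. ] w 14.8 j [ 0.85  0.48 -0.41 -0.   -0.69 -0.72]
[-0.38  0.89 -0.  ]
```

View pics/w8.png

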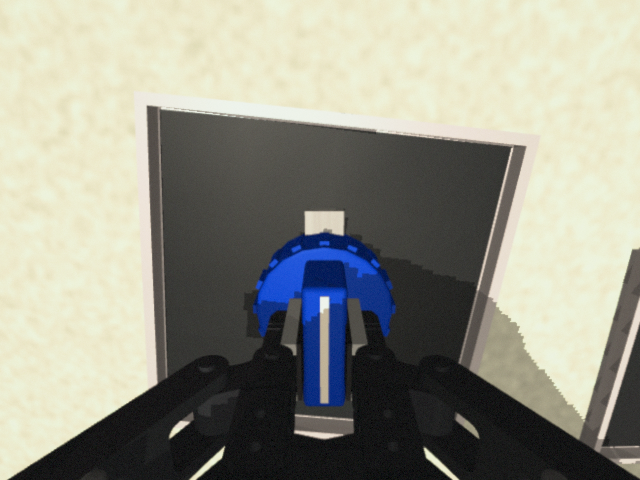

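The cover is on the floor: contact came at TCP z 37.4, as predicted, with about 10 N. It sits inside the walls, so I release and retreat.

Request:
arm_command(rows=[{"dx": 0, "dy": 0, "dz": 0, "wx": 0, "wy": 0, "wz": 0, "gripper": 0.5}, {"dx": -0.0005, "dy": 0, "dz": 0, "wx": 0, "wy": 0, "wz": 0, "gripper": 0}, {"dx": -0.001, "dy": 0, "dz": 0, "wx": 0, "wy": 0, "wz": 0, "gripper": -0.5}, {"dx": -0.001, "dy": 0, "dz": 0, "wx": 0, "wy": 0, "wz": 0, "gripper": -1}, {"dx": -0.001, "dy": 0, "dz": 0, "wx": 0, "wy": 0, "wz": 0, "gripper": -1}, {"dx": -0.001, "dy": 0, "dz": 0, "wx": 0, "wy": 0, "wz": 0, "gripper": -1}, {"dx": -0.001, "dy": 0, "dz": 0, "wx": 0, "wy": 0, "wz": 0, "gripper": -1}, {"dx": -0.001, "dy": 0, "dz": 0, "wx": 0, "wy": 0, "wz": 0, "gripper": -1}])

```text
clock: 13.2
position: [468.2, 288.2, 38.4]
ee_rot: [-0.529, 0.47, 0.53, 0.468]
contact_force: [0.4, -0.5, -0.4]
gripper_width: 85.3
```

Request:
arm_command(rows=[{"dx": -0.01, "dy": 0, "dz": 0, "wx": 0, "wy": 0, "wz": 0, "gripper": -1}, {"dx": -0.03, "dy": 0, "dz": 0, "wx": 0, "wy": 0, "wz": 0, "gripper": -1}, {"dx": -0.06, "dy": 0, "dz": 0, "wx": 0, "wy": 0, "wz": 0, "gripper": -1}, {"dx": -0.09, "dy": 0, "dz": 0, "wx": 0, "wy": 0, "wz": 0, "gripper": -1}, {"dx": -0.12, "dy": 0, "dz": 0, "wx": 0, "wy": 0, "wz": 0, "gripper": -1}, {"dx": -0.15, "dy": 0, "dz": 0, "wx": 0, "wy": 0, "wz": 0, "gripper": -1}, {"dx": -0.17, "dy": 0, "dz": 0, "wx": 0, "wy": 0, "wz": 0, "gripper": -1}, {"dx": -0.17, "dy": 0, "dz": 0, "wx": 0, "wy": 0, "wz": 0, "gripper": -1}])

```text
clock: 14.0
position: [470.0, 289.7, 212.8]
ee_rot: [0.53, -0.466, -0.529, -0.47]
contact_force: [0.3, -0.4, 1.1]
gripper_width: 85.4
```

```bash
python3 - <<'E'
from h import *;from bench import arm,get_image
s=arm.read_state();show(s)
g=get_image("wrist");cv2.imwrite("pics/w9.png",g["img"][:,:,::-1])
g=get_image("side");cv2.imwrite("pics/s9.png",cv2.resize(g["img"][100:400,180:480,::-1],None,fx=1.9,fy=1.9))
E
```

```text
t 14.0 p [470.  289.7 212.8] yang -172.98 tilt 0.32 F [ 0.3 -0.4  1.1] w 85.4 j [ 0.85  0.27 -0.21  0.   -1.09 -0.72]
```

View pics/w9.png

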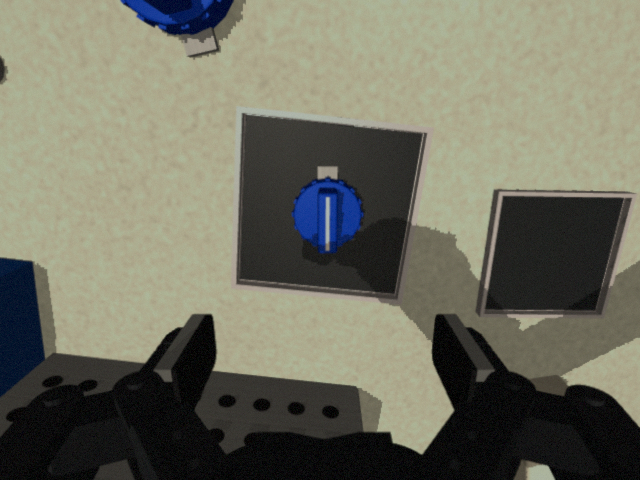

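View pics/s9.png

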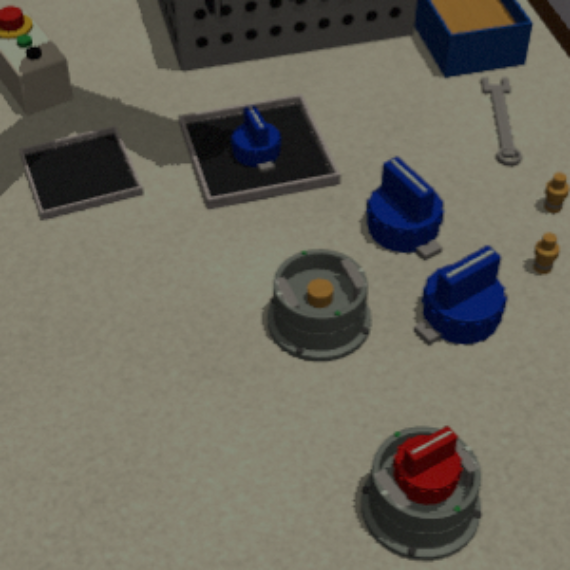

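The blue cover stands flat with its grip up, centred in the large tray (wrist view (328,215)). Its chamber is empty, the red cover is untouched and the gripper is clear. I hand the job in.

```bash
python3 -c "
from bench import arm
print(arm.job_done())"
```

```text
the job is handed in; nothing more can be done
None
```

I took the blue cover off its chamber and set it down in the larger grey tray. The job was handed in at about 14 s of the 50 s allowed.

- **Press and turn:** I gripped the bar and pressed it down about 9–10 mm by the tool's position. I then turned it about 88° counter-clockwise, until the ear lined up with the green dot, and lifted it straight off.
- **Placing:** I lowered the cover until it touched the tray floor. Contact came at TCP height 37.4 mm, as predicted, with a change in force of about 10 N. I opened the gripper only then.
- **Last pictures:** The cover stands flat near the middle of the larger tray with its grip upwards. The red cover still sits in its chamber, and the open gripper is about 170 mm above, touching nothing.
- **Small disagreements:**
  - Estimates of the tray centre differed by up to about 7 mm between cameras, well within the ±55 mm allowed.
  - The spring force while pressed read 9–10 N, against the 11 N expected at 9 mm.
  - The gripper width read 15 mm on the 16 mm bar.

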